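Close up a two-piece carving blank and weigh it down

TASK

The carving blank in the corner jig comes in two halves: slide the loose half up against the far fence and against its fixed neighbour until the gap between them is fully closed and their ends are flush, leaning on it sideways with a firm, steady push of about 10 newtons for a good second, without ramming it into its neighbour. Then lift the holding weight off its peg and set it down gently on the closed blank, upright, straddling the middle of the joint with its long side across the joint so that it bears on both halves. Let go, and leave the cup, the knife holder and the tool tray alone.

Things in the scene. Friction and masses are not known exactly. Their poses are not given: they have to be found in the camera images.
- jig: Corner jig, fixed to the table (its place and yaw vary). Grey laminate base 240 (x) by 340 (y) by 12 mm thick, spanning x -120 to +120 and y -200 to +140 from its origin; origin on the table. A far fence stands along its +x side: inner face at x = +100, top 34 mm above the table. An end stop of the same height stands along the +y side from y = +120. Pushed in askew, the loose half can jam.
- neighbour: The fixed half of the blank, a plain pale board 140 (x) by 100 (y) by 28 mm thick, fastened to the jig with its far end on the fence. Origin at the centre of its underside, 12 mm above the table, at (30, 60) mm in the jig's frame, same axes as the jig. Its free edge, the face to be butted, is its -y face, 50 mm from its origin.
- panel: The loose half of the blank: plain pale board 140 (x) by 90 (y) by 28 mm thick, about 0.25 kg, flat on the jig's base on the neighbour's -y side, short of the fence, a little turned. Origin at the centre of its underside. Its +y face is to butt the neighbour's -y face, its +x end the fence: home is (30, -35) mm in the jig's frame at the jig's yaw. It slides with 1 to 3 N.
- panel_far (a point): Point on the panel's +y face, at its +x end, at mid thickness (70, 45, 14 mm in the panel's frame).
- panel_near (a point): Point on the panel's +y face, at its -x end, at mid thickness (-70, 45, 14 mm in the panel's frame).
- joint_mid (a point): Point in the middle of the joint line, on the top edge of the neighbour's free edge, 40 mm above the table.
- stand: Wooden peg stand, fixed (place and yaw vary). Origin on the table under its post (30 by 40 mm, top at 170 mm; foot 110 by 120 by 20 mm). A flat peg 20 mm wide, 12 mm thick, top 170 mm above the table, runs from the post along -x to 90 mm from the origin; its last 8 mm turn up by 8 mm. The hanging weight must rise 10 mm to clear that tip and can rise 28 mm before its slot's floor meets the peg.
- weight: Dark metal holding weight, about 0.65 kg: foot 44 (x) by 100 (y) by 45 mm tall; above it a hand slot along x (60 wide, 40 high), closed by a grip rail 30 (x) by 100 (y) by 40 mm tall, top 125 mm above the origin. Origin at the centre of its underside. It hangs with the peg in its slot, about 50 mm to the stand's -x, rail resting on the peg, same yaw as the stand; grip the rail from above.
- cup: Bystander: brown card drinking cup, 80 mm across, 100 mm tall; origin at the centre of its underside.
- holder: Bystander: black knife holder with two upright cheeks, 100 by 70 by 62 mm tall; origin at the centre of its underside.
- tray: Bystander: black tray 200 (x) by 120 (y) by 30 mm with carving tools in it; origin at the centre of its underside.
Not all that is in view belongs to the job. Leave any turquoise look-alike of the weight alone. Of the things shaped like the panel, the wooden one is meant.

How it is judged (in metres and radians):
On the way, in this order (a step that is already met when the one before it is completed fails the run):
1. the loose half is home against fence and neighbour and is being pressed firmly against the neighbour (over 5 N for 0.5 s) while the weight still hangs on its peg (y of each of panel_far, panel_near in the frame of neighbour above -0.0525 m and x of panel_far in the frame of neighbour between 0.0675 and 0.0725 m and x of panel_near in the frame of neighbour between -0.0725 and -0.0675 m and angle between panel's own z axis and vertical below 0.03 rad and contact force between panel and neighbour above 5 N and distance of weight from where it was at the start of the episode below 0.02 m), for 0.5 s.
2. the weight has been lifted clear of its peg (horizontal distance between weight and stand above 0.115 m and height (world z) of weight above 0.07 m), for 0.1 s.
At the end, for the whole second after the job is handed in: Loose half flat, gap to its neighbour under 2.5 mm at both ends of the joint, ends flush within 2.5 mm; weight upright (0.06 rad) bearing on both halves, centre within 30 mm of the middle of the joint, long side across the joint within 0.25 rad; all at rest (y of each of panel_far, panel_near in the frame of neighbour above -0.0525 m and x of panel_far in the frame of neighbour between 0.0675 and 0.0725 m and x of panel_near in the frame of neighbour between -0.0725 and -0.0675 m and angle between panel's own z axis and vertical below 0.03 rad and horizontal distance between weight and joint_mid below 0.03 m and angle between weight's own z axis and vertical below 0.06 rad and height (world z) of weight between 0.036 and 0.045 m and angle between the y axis of weight and the y axis of jig, either way round below 0.25 rad and contact force between weight and panel above 0.5 N and contact force between weight and neighbour above 0.5 N and linear speed of each of weight, panel below 0.02 m/s); the robot touches nothing.
It fails at once if the loose half is rammed against the neighbour (over 50 N) (contact force between panel and neighbour above 50 N).
It fails at once if the weight is dropped or slammed onto the blank (over 60 N) (contact force between weight and panel above 60 N or contact force between weight and neighbour above 60 N).
It fails at once if the cup is shoved more than 30 mm or tipped over (distance of cup from where it was at the start of the episode above 0.03 m or angle between cup's own z axis and vertical above 0.4 rad).
It fails at once if the knife holder is shoved more than 30 mm or tipped over (distance of holder from where it was at the start of the episode above 0.03 m or angle between holder's own z axis and vertical above 0.4 rad).
It fails at once if the tool tray is shoved more than 30 mm or tipped over (distance of tray from where it was at the start of the episode above 0.03 m or angle between tray's own z axis and vertical above 0.4 rad).
It also fails if it takes over 72 s, if anything falls off the work surface, if the arm or the gripper's body presses on something with over 40 N, if the wrist force passes 120 N, or if a joint passes its speed limit or range.

ROBOT

A 6-joint arm with a two-finger parallel gripper is mounted at the origin on the work surface. World frame = base frame: x ahead of the robot, y to its left, z up, the work surface at z = 0. Lengths are in mm, angles in rad, forces in N, time in s.
With the tool pointing down it reaches from about 250 to 775 mm from the base axis. Payload 4 kg.
Tool frame: the origin (TCP) lies on the front face of the gripper's body, between the roots of the fingers; the fingertips stand 97 mm ahead of it and the grasp point (between the pads) lies 78 mm ahead of it; z points along the fingers, y is the line along which they close (so a half turn about z gives the same grasp; the last joint's range is limited). The gripper opens to 94 mm and grips with 3 to 60 N. Pads are 16 mm wide; open, the fingers measure 119 mm over their backs; the gripper's body (75 mm by 177 mm) begins 78 mm behind the grasp point.
Start: joints at [-1.251, 0.087, 1.371, -0, 1.684, -0.103], TCP at [225.67, -501.581, 302.706] pointing down, gripper open.
Joint ranges: [-3.1, 3.1], [-0.76, 2.03], [0.27, 2.55], [-1.08, 4.22], [0.17, 2.65], [-2.57, 2.57]. Speed limits (rad/s): [2.79, 2.79, 3.14, 3.14, 3.14, 3.14].

INTERFACE

Orientations are given as a unit quaternion [w, x, y, z].
In Python, from station import * gives the robot as it stands.
- The arm moves only by the tool step_arm, never from a script. Its argument "rows" is text: rows parted by semicolons, each of 7 numbers parted by spaces: the shift along the tool's x, y, z scaled (see below), then the turn, a rotation vector about the tool's x, y, z scaled (see below), then the opening, from 0 (shut) to 1 (fully open). In form: dx dy dz ax ay az claw; .... A call has 1 to 12 rows; each row shifts and turns the commanded pose from where the row before left it, along the tool's axes as they then stand; what a row does not reach is not made up. The controller multiplies each number of a shift by 0.4 m and each number of a turn by 45 degrees. A row lasts 1/10 s, in which the tool goes at most 50 mm and 8.59 degrees, less where a joint would pass 70% of its speed; a pose out of reach is approached as far as the arm can. A call with a number of a shift or a turn outside -1 to 1 is refused whole. A call with a gripper value outside its range is refused whole. The fingers move at their own pace and stop on an object; "grip_force" is the grip in N (left out, the last holds). Time passes only in rows, so rows that do not move let the fingers close. It gives the time, the measured TCP pose, the force, the opening and the grip force at its end, in the units of the state.
- get_obs(): the state, without advancing time (a new reading comes with each control period).
- read_camera(name): name is "scene" or "top" or "wrist"; returns the picture (420x560x3 uint8, red, green, blue); there is no depth.
- camera_model(name): a dict with "fx", "fy", "cx", "cy" (pixels), "R" (3x3) and "t" (3): a world point X has camera coordinates R X + t; the wrist camera has in their place "tool_from_camera" (4x4, takes a point from camera to tool coordinates, whose origin is the TCP and whose axes are the flange's). Camera axes: x right, y down, z forward; pixel columns grow to the right and rows downward; lengths in mm; the calibration is good to about 2 mm. A picture is of the moment at which its call begins: read the wrist's pose just before it. camera_model takes no time and is no camera call.
- close_job(): hands the job in; it is judged then, once.
The state is a dict: "time": time; "q": joint angles; "joint_vel": joint speeds; "joint_torque": joint torques, N m; "position": TCP position; "eef_rot": TCP orientation; "ft_force": force on the tool from outside, world axes, zero at the start; "moment": the same for the moment, N m; "gripper_width": opening from 0.0 (shut) to 1.0 (fully open); "grip_force": force on a finger pad.
Only numpy, scipy, OpenCV 4.12 (cv2) and the standard library are available. Lean on these libraries where they do the work, as an engineer would, in place of code of your own. Each camera call takes 0.05 s, during which the arm holds its last target. There are 200 camera calls.

## Working session

There is one attempt and no reset: what is moved stays moved. The work goes in short steps, Python scripts to look and compute and a tool call to move; the robot and the scene stay as the last step left them, time stands still between calls to the robot, and variables do not carry over. Pictures are saved under pics/ and viewed, at most 10 in all, crops included, and the job is handed in when it is done.

Besides the shell and the picture viewer there is one more tool, called by a JSON object that holds its "fn" and its "kwargs", one argument or row to a line. step_arm: Moves the arm, as the interface text tells. Its arguments: {"type":"object","properties":{"rows":{"type":"string"},"grip_force":{"type":"number"}},"required":["rows"]}

```bash
mkdir -p pics; cat > h.py <<'E'
from station import *
import numpy as np, cv2, json
def snap(n,f):
    im=read_camera(n); cv2.imwrite(f'pics/{f}.png',cv2.cvtColor(np.asarray(im),cv2.COLOR_RGB2BGR)); return im
def ray(m,u,v):
    R=np.array(m['R']);t=np.array(m['t']);d=R.T@np.array([(u-m['cx'])/m['fx'],(v-m['cy'])/m['fy'],1]);return -R.T@t,d
def onz(m,u,v,z):
    c,d=ray(m,u,v);return c+d*(z-c[2])/d[2]
def proj(m,X):
    p=np.array(m['R'])@np.array(X,float)+np.array(m['t']);return np.array([m['fx']*p[0]/p[2]+m['cx'],m['fy']*p[1]/p[2]+m['cy']])
def tri(rs):
    A=np.zeros((3,3));b=np.zeros(3)
    for c,d in rs:
        d=d/np.linalg.norm(d);P=np.eye(3)-np.outer(d,d);A+=P;b+=P@c
    return np.linalg.solve(A,b)
E
python3 - <<'E'
from h import *
a=snap('scene','s0');b=snap('top','t0')
for n in('scene','top'):
    m=camera_model(n);print(n,{k:np.round(v,3).tolist() for k,v in m.items()})
print(get_obs())
E
```

```text
scene {'fx': 466.78, 'fy': 466.78, 'cx': 277.608, 'cy': 209.316, 'R': [[-0.793, 0.609, -0.003], [0.5, 0.647, -0.575], [-0.348, -0.458, -0.818]], 't': [362.945, -221.5, 1624.584]}
top {'fx': 468.51, 'fy': 468.51, 'cx': 278.18, 'cy': 206.75, 'R': [[0.011, -1.0, 0.003], [-0.986, -0.011, -0.163], [0.164, -0.001, -0.987]], 't': [58.069, 531.87, 1161.342]}
{'time': 0.1, 'q': array([-1.25110861e+00,  8.78702460e-02,  1.37210134e+00, -1.14721137e-05,
        1.68361553e+00, -1.03121833e-01]), 'joint_vel': array([ 4.46905914e-05, -2.88781085e-03, -4.25763929e-03,  6.10572628e-04,
        1.21560568e-03, -4.19163545e-05]), 'joint_torque': array([ 2.58871849e-03, -3.41251266e+01, -3.03301334e+01,  7.20772496e-02,
        3.03519820e-02, -9.00115924e-05]), 'position': array([ 225.56256443, -501.27900731,  301.62787793]), 'eef_rot': array([-9.90774346e-04,  9.77736759e-01,  2.09832877e-01, -1.13439060e-04]), 'ft_force': array([ 0.39450058, -1.20372118,  0.19756325]), 'moment': array([-0.0098117 ,  0.01538999,  0.03150294]), 'grip_force': 0.0, 'gripper_width': 0.9951315740352138}
```

View pics/s0.png

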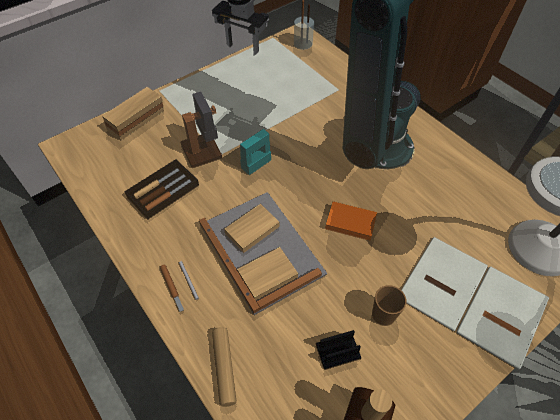

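View pics/t0.png

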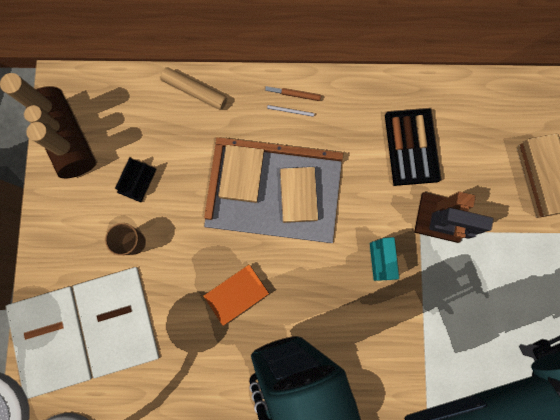

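Candidates: loose wooden panel at top (298,194), fixed neighbour at (242,174); the orange board (237,293) is a decoy. The weight is the dark metal piece at top (465,220) / scene (205,115) hanging on the stand. The turquoise look-alike at top (384,258) isn't it. Next I'll confirm this in one enlarged crop.

```bash
python3 - <<'E'
from h import *
t=cv2.imread('pics/t0.png');s=cv2.imread('pics/s0.png')
a=cv2.resize(t[125:255,195:355],None,fx=5,fy=5,interpolation=cv2.INTER_CUBIC)[:,:800][:600]
A=cv2.resize(t[130:250,200:350],(500,400),interpolation=cv2.INTER_CUBIC)
B=cv2.resize(t[180:250,410:500],(300,233),interpolation=cv2.INTER_CUBIC)
C=cv2.resize(s[85:175,170:280],(300,245),interpolation=cv2.INTER_CUBIC)
D=cv2.resize(s[185:315,190:335],(500,448),interpolation=cv2.INTER_CUBIC)[:200]
o=np.zeros((600,800,3),np.uint8);o[:400,:500]=A;o[:233,500:]=B;o[240:485,500:]=C
cv2.imwrite('pics/c1.png',o)
m=camera_model('top')
hsv=cv2.cvtColor(t,cv2.COLOR_BGR2HSV)
for p in[(298,194),(242,174),(270,215),(325,156),(210,190),(465,220),(440,205),(384,258),(60,250)]:print(p,hsv[p[1],p[0]])
E
```

```text
(298, 194) [ 17 115 216]
(242, 174) [ 16 119 199]
(270, 215) [130   6 128]
(325, 156) [ 11 165 131]
(210, 190) [ 11 165 155]
(465, 220) [129  26  68]
(440, 205) [ 11 156  67]
(384, 258) [ 90 188 103]
(60, 250) [ 16 121 201]
```

View pics/c1.png

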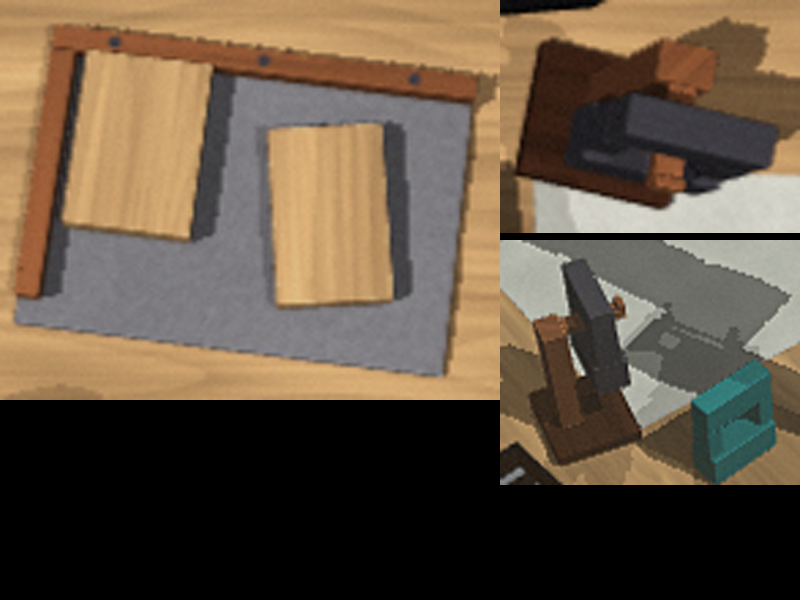

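The crop confirms the loose panel at top (298,194), set apart from the neighbour and a little turned. The dark weight hangs on the stand's peg, which points toward the robot, and the turquoise frame is the look-alike. Now measuring.

```bash
cat >> h.py <<'E'
def topface(n,img,poly,z,lo,hi):
    """min-area rect on plane z of colour mask within pixel polygon"""
    m=camera_model(n);hsv=cv2.cvtColor(img,cv2.COLOR_BGR2HSV)
    k=cv2.inRange(hsv,np.array(lo),np.array(hi));r=np.zeros_like(k);cv2.fillPoly(r,[np.array(poly,np.int32)],255);k&=r
    k=cv2.morphologyEx(k,cv2.MORPH_OPEN,np.ones((3,3),np.uint8))
    c=max(cv2.findContours(k,0,cv2.CHAIN_APPROX_NONE)[0],key=cv2.contourArea)[:,0]
    P=np.array([onz(m,u,v,z)[:2] for u,v in c],np.float32)
    return cv2.minAreaRect(P),c
E
python3 - <<'E'
from h import *
t=cv2.imread('pics/t0.png');s=cv2.imread('pics/s0.png')
lo,hi=(10,80,165),(22,170,255)
pp=[(276,160),(322,160),(325,225),(276,228)]; pn=[(217,146),(266,148),(264,204),(217,200)]
for nm,p in(('panel',pp),('neigh',pn)):
    print(nm,'top',topface('top',t,p,40,lo,hi)[0])
# jig: grey mask
m=camera_model('top')
A=lambda x,y:(200+x*.3,130+y*.3)
for nm,pts,z in(('fence inner top line/outer',[(50,27),(475,75),(472,100)],34),('base corners',[(445,375),(15,322)],12),('neigh',[(85,52),(212,65),(192,240),(64,227)],40),('panel',[(268,128),(383,124),(393,300),(276,305)],40)):
    P=np.array([onz(m,*A(*q),z)[:2] for q in pts]);print(nm,np.round(P,1).tolist())
B=lambda x,y:(410+(x-500)*.3,180+y*.3)
print('rail top',[np.round(onz(m,*B(*q),210)[:2],1).tolist() for q in((630,95),(778,125),(775,167),(625,138))])
print('peg tip z178',np.round(onz(m,*B(665,160),174),1),'post top',np.round(onz(m,*B(687,55),170),1))
print('foot corners z20',[np.round(onz(m,*B(*q),20)[:2],1).tolist() for q in((543,42),(518,172),(670,207))])
for n,p in(('cup',(122,238)),('holder',(136,180)),('tray',(412,145)),('turq',(384,258))):print(n,np.round(onz(m,*p,50),0))
E
```

```text
panel top ((567.4474487304688, 11.406608581542969), (138.9381103515625, 88.92909240722656), 3.677781820297241)
neigh top ((622.0028686523438, 162.1609344482422), (98.56201934814453, 138.59657287597656), 83.41503143310547)
fence inner top line/outer [[715.8, 233.8], [680.1, -104.6], [659.7, -102.0]]
base corners [[443.6, -81.4], [481.5, 256.5]]
neigh [[693.6, 204.6], [684.2, 104.0], [543.7, 117.2], [552.8, 216.8]]
panel [[633.5, 59.2], [637.8, -31.0], [498.5, -38.5], [493.6, 51.7]]
rail top [[504.0, -314.0], [484.9, -411.1], [456.9, -407.3], [475.1, -309.3]]
peg tip z178 [ 465.2 -349.   174. ] post top [ 539.1 -369.7  170. ]
foot corners z20 [[577.3, -317.5], [473.6, -293.9], [447.5, -411.2]]
cup [446. 458.  50.]
holder [596. 432.  50.]
tray [ 698. -285.   50.]
turq [ 403. -204.   50.]
```

```bash
cat >> h.py <<'E'
from scipy.spatial.transform import Rotation as Ro
J=np.array([585.5,105.9]);JY=-0.112
def jig(x,y,J=J,yaw=JY): c,s=np.cos(yaw),np.sin(yaw);return J+[c*x-s*y,s*x+c*y]
def tojig(p): c,s=np.cos(JY),np.sin(JY);d=np.array(p[:2])-J;return np.array([c*d[0]+s*d[1],-s*d[0]+c*d[1]])
def go(x,y,z,a):
    """units for: turn (tilt-correcting) first, then shift in turned tool frame"""
    o=get_obs();q=o['eef_rot'];R0=Ro.from_quat([q[1],q[2],q[3],q[0]])
    R1=Ro.from_matrix([[np.cos(a),np.sin(a),0],[np.sin(a),-np.cos(a),0],[0,0,-1]])
    tv=(R0.inv()*R1).as_rotvec()/(np.pi/4)
    d=R1.inv().apply(np.array([x,y,z])-o['position'])/400
    print('turn',tv.round(4),'shift',d.round(4),'t',round(o['time'],2),'F',o['ft_force'].round(1),'pos',o['position'].round(1))
E
python3 -c "
from h import *
print(jig(-115,-96));go(*jig(-115,-96),300,JY)"
```

```text
[460.49099109  23.35457195]
turn [-2.500e-03  4.000e-04  6.809e-01] shift [ 0.4371 -1.369   0.0041] t 0.1 F [ 0.4 -1.2  0.2] pos [ 225.6 -501.3  301.6]
```

{"fn": "step_arm", "kwargs": {
  "rows": "0 0 0 -0.0006 0 0.17 0.64; 0 0 0 -0.0006 0 0.17 0.64; 0 0 0 -0.0006 0 0.17 0.64; 0 0 0 -0.0006 0 0.17 0.64; 0.036 -0.114 0 0 0 0 0.64; 0.036 -0.114 0 0 0 0 0.64; 0.036 -0.114 0 0 0 0 0.64; 0.036 -0.114 0 0 0 0 0.64; 0.036 -0.114 0 0 0 0 0.64; 0.036 -0.114 0 0 0 0 0.64; 0.036 -0.114 0 0 0 0 0.64; 0.036 -0.114 0 0 0 0 0.64"
}}

```text
time: 1.3
position: [380.8, -149.9, 301.7]
eef_rot: [0.001, 0.998, -0.056, 0.0]
ft_force: [1.0, -0.5, -0.2]
gripper_width: 0.637
grip_force: 0.0
```

{"fn": "step_arm", "kwargs": {
  "rows": "0.036 -0.114 0 0 0 0 0.64; 0.036 -0.114 0 0 0 0 0.64; 0.036 -0.114 0 0 0 0 0.64; 0.036 -0.114 0 0 0 0 0.64; 0 0 0 0 0 0 0.64; 0 0 0 0 0 0 0.64"
}}

```text
time: 1.9
position: [458.0, 23.8, 301.0]
eef_rot: [0.001, 0.999, -0.054, -0.001]
ft_force: [-0.1, -0.9, -0.8]
gripper_width: 0.641
grip_force: 0.0
```

```bash
python3 -c "
from h import *
go(*jig(-115,-96),117,JY);snap('wrist','w1');print(camera_model('wrist'))"
```

```text
turn [0.0034 0.0016 0.0044] shift [6.400e-03 4.000e-04 4.601e-01] t 1.9 F [-0.1 -0.9 -0.8] pos [458.   23.8 301. ]
{'fx': 337.27637493876404, 'fy': 337.27637493876404, 'cx': 279.6437392291819, 'cy': 210.91044228577724, 'tool_from_camera': array([[ 2.00187457e-03, -9.58409107e-01, -2.85390918e-01,
         8.35827294e+01],
       [ 9.99996885e-01,  2.34415716e-03, -8.57747128e-04,
        -2.59462906e-01],
       [ 1.49107382e-03, -2.85388312e-01,  9.58410814e-01,
        -8.16709407e+01],
       [ 0.00000000e+00,  0.00000000e+00,  0.00000000e+00,
         1.00000000e+00]])}
```

View pics/w1.png

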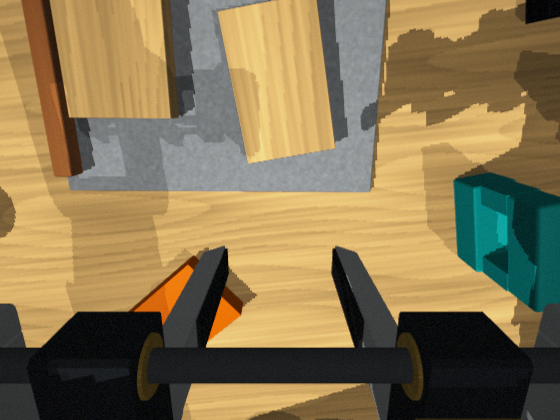

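The wrist view shows the panel's near end at (247,161) and (334,148), the neighbour's near end at (69,117) and (172,117), and the jig edge level at row 190. So the tool is square to the jig. I'll check these corners against the top view, including height by triangulation.

```bash
cat >> h.py <<'E'
def wmodel():
    o=get_obs();q=o['eef_rot'];R=Ro.from_quat([q[1],q[2],q[3],q[0]]).as_matrix();m=camera_model('wrist');T=np.array(m['tool_from_camera'])
    Rc=R@T[:3,:3];c=R@T[:3,3]+o['position'];m=dict(m);m['R']=Rc.T;m['t']=-Rc.T@c;return m
E
python3 -c "
from h import *
m=wmodel();t=camera_model('top');A=lambda x,y:(200+x*.3,130+y*.3)
for p,q in(((247,161),(276,305)),((334,148),(393,300)),((172,117),(192,240)),((69,117),(64,227))):
  print(onz(m,*p,40).round(1),tojig(onz(m,*p,40)).round(1),tri([ray(m,*p),ray(t,*A(*q))]).round(1))
for p in((70,190),(370,190)):print(tojig(onz(m,*p,12)).round(1))
"
```

```text
[495.4  52.   40. ] [-83.5 -63.7] [494.5  52.1  34.7]
[498.9 -36.7  40. ] [ -70.2 -151.4] [498.7 -37.9  37.1]
[546.1 119.1  40. ] [-40.7   8.7] [544.8 118.   40.8]
[557.  219.3  40. ] [-41.  109.5] [554.7 217.2  41.9]
[-120.8  139. ]
[-119.8 -198.8]
```

{"fn": "step_arm", "kwargs": {
  "rows": "0.006 0 0.116 0.003 0.001 0.004 0.64; 0 0 0.116 0 0 0 0.64; 0 0 0.116 0 0 0 0.64; 0 0 0.112 0 0 0 0.64; 0 0 0 0 0 0 0.64"
}}

```text
time: 2.45
position: [457.2, 20.9, 112.7]
eef_rot: [-0.0, 0.998, -0.059, -0.004]
ft_force: [-0.9, 0.2, -0.1]
gripper_width: 0.645
grip_force: 0.0
```

{"fn": "step_arm", "kwargs": {
  "rows": "0.02 0 -0.009 0 0 0 0.64; 0.02 0 0 0 0 0 0.64; 0.02 0 0 0 0 0 0.64; 0.0125 0 0 0 0 0 0.64; 0.0125 0 0 0 0 0 0.64; 0.0125 0 0 0 0 0 0.64; 0.0125 0 0 0 0 0 0.64; 0.0125 0 0 0 0 0 0.64; 0.01 0 0 0 0 0 0.64; 0.01 0 0 0 0 0 0.64; 0 0 0 0 0 0 0.64"
}}

```text
time: 3.55
position: [518.0, 16.0, 121.4]
eef_rot: [-0.0, 0.998, -0.057, 0.001]
ft_force: [0.8, 0.1, 0.2]
gripper_width: 0.637
grip_force: 0.0
```

```bash
python3 -c "
from h import *
go(*jig(-48,-98),117,JY);print(tojig(get_obs()['position']))"
```

```text
turn [-0.0003 -0.0028 -0.0032] shift [0.0225 0.0029 0.0111] t 3.55 F [0.8 0.1 0.2] pos [518.   16.  121.4]
[-57.00245333 -96.8392918 ]
```

{"fn": "step_arm", "kwargs": {
  "rows": "0.004 0 0.004 0 0 0 0.64; 0.004 0 0.004 0 0 0 0.64; 0.004 0 0 0 0 0 0.64; 0.004 0 0 0 0 0 0.64; 0.004 0 0 0 0 0 0.64"
}}

```text
time: 4.05
position: [523.7, 15.5, 117.9]
eef_rot: [-0.0, 0.998, -0.057, -0.002]
ft_force: [-9.3, 1.0, 4.9]
gripper_width: 0.642
grip_force: 4.5
```

{"fn": "step_arm", "kwargs": {
  "rows": "0.003 0 0 0 0 0 0.64; 0.003 0 0 0 0 0 0.64"
}}

```text
time: 4.25
position: [524.2, 15.5, 117.9]
eef_rot: [-0.0, 0.998, -0.057, -0.005]
ft_force: [-14.8, 1.7, 11.0]
gripper_width: 0.639
grip_force: 7.3
```

```bash
python3 -c "
from h import *
go(*jig(-48,-98),117,JY);print(tojig(get_obs()['position']));snap('wrist','w2')"
```

```text
turn [-0.0002  0.0125 -0.0033] shift [0.007  0.0032 0.0023] t 4.25 F [-14.8   1.7  11. ] pos [524.2  15.5 117.9]
[-50.81463566 -96.73208075]
```

View pics/w2.png

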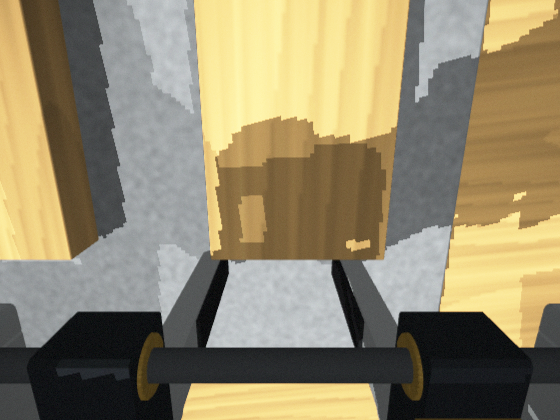

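The panel's near end is at row 259, level with the neighbour's near end at row 259, so it is against the fence and square. Next I'll back off, rise and turn 90°.

```bash
python3 -c "
from h import *
m=wmodel()
for p in((210,259),(385,259),(72,259)):print(tojig(onz(m,*p,40)).round(1))"
```

```text
[-41.4 -60.5]
[ -41.3 -150.6]
[-41.4  10.8]
```

{"fn": "step_arm", "kwargs": {
  "rows": "-0.025 0 0 0 0 0 0.8; -0.02 0 -0.05 0 0 0 0.8; 0 0 -0.1 0 0 0 0.8; 0 0 0 0 0 -0.181 0.8; 0 0 0 0 0 -0.181 0.8; 0 0 0 0 0 -0.181 0.8; 0 0 0 0 0 -0.181 0.8; 0 0 0 0 0 -0.181 0.8; 0 0 0 0 0 -0.181 0.8; 0 0 0 0 0 -0.181 0.8; 0 0 0 0 0 -0.181 0.8"
}}

```text
time: 5.4
position: [510.3, 17.0, 178.5]
eef_rot: [0.001, 0.871, 0.492, 0.002]
ft_force: [-0.2, 0.1, -1.3]
gripper_width: 0.801
grip_force: 0.0
```

{"fn": "step_arm", "kwargs": {
  "rows": "0 0 0 0 0 -0.181 0.8; 0 0 0 0 0 -0.181 0.8; 0 0 0 0 0 -0.181 0.8; 0 0 0 0 0 0 0.8"
}}

```text
time: 5.8
position: [510.1, 17.0, 178.5]
eef_rot: [0.001, 0.749, 0.663, 0.001]
ft_force: [0.1, 0.4, -0.3]
gripper_width: 0.802
grip_force: 0.0
```

```bash
python3 -c "
from h import *
go(*jig(30,-175),175,JY+np.pi/2);print(tojig(get_obs()['position']))"
```

```text
turn [ 0.0043 -0.0006 -0.0124] shift [-0.1956  0.2374  0.0087] t 5.8 F [ 0.1  0.4 -0.3] pos [510.1  17.  178.5]
[-64.94500508 -96.76252201]
```

{"fn": "step_arm", "kwargs": {
  "rows": "-0.098 0 0 0.004 0 -0.012 0.8; -0.098 0 0 0 0 0 0.8; 0 0.119 0 0 0 0 0.8; 0 0.119 0 0 0 0 0.8; 0 0 0 0 0 0 0.8; 0 0 0.07 0 0 0 0.8; 0 0 0.075 0 0 0 0.8; 0 0 0 0 0 0 0.8; 0 0 0 0 0 0 0.8"
}}

```text
time: 6.7
position: [594.7, -71.2, 120.1]
eef_rot: [-0.001, 0.746, 0.666, -0.001]
ft_force: [0.3, 0.1, -0.1]
gripper_width: 0.799
grip_force: 0.0
```

```bash
python3 -c "
from h import *
go(*jig(30,-90),118,JY+np.pi/2);print(tojig(get_obs()['position']))"
```

```text
turn [-0.0032 -0.0007 -0.0016] shift [0.2124 0.0027 0.0053] t 6.7 F [ 0.3  0.1 -0.1] pos [594.7 -71.2 120.1]
[  28.90645071 -174.97163031]
```

{"fn": "step_arm", "kwargs": {
  "rows": "0.015 0 0.004 0 0 0 0.8; 0.0125 0 0 0 0 0 0.8; 0.0125 0 0 0 0 0 0.8; 0.0125 0 0 0 0 0 0.8; 0.0125 0 0 0 0 0 0.8; 0.0125 0 0 0 0 0 0.8; 0.0125 0 0 0 0 0 0.8; 0.0125 0 0 0 0 0 0.8; 0.0125 0 0 0 0 0 0.8; 0.0125 0 0 0 0 0 0.8; 0.0125 0 0 0 0 0 0.8; 0.0125 0 0 0 0 0 0.8"
}}

```text
time: 7.9
position: [602.0, -10.3, 118.4]
eef_rot: [-0.001, 0.746, 0.666, -0.0]
ft_force: [0.1, -0.6, 0.8]
gripper_width: 0.8
grip_force: 0.7
```

{"fn": "step_arm", "kwargs": {
  "rows": "0.01 0 0 0 0 0 0.8; 0.0075 0 0 0 0 0 0.8; 0.005 0 0 0 0 0 0.8; 0.005 0 0 0 0 0 0.8; 0.0025 0 0 0 0 0 0.8"
}}

```text
time: 8.4
position: [603.2, 1.3, 118.4]
eef_rot: [-0.001, 0.746, 0.666, -0.0]
ft_force: [-0.9, -0.7, 1.0]
gripper_width: 0.803
grip_force: 0.6
```

```bash
python3 -c "
from h import *
go(*jig(30,-90),118,JY+np.pi/2);print(tojig(get_obs()['position']));snap('wrist','w3')"
```

```text
turn [-0.0026 -0.0008 -0.0001] shift [0.0299 0.0017 0.0009] t 8.4 F [-0.9 -0.7  1. ] pos [603.2   1.3 118.4]
[  29.31594739 -101.94702148]
```

View pics/w3.png

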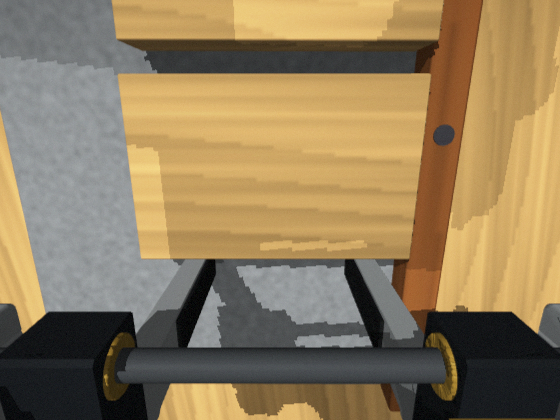

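The panel is square and at the fence; its joint edge is at row 73 and the neighbour's at row 40. I'll compute the remaining gap.

```bash
python3 -c "
from h import *
m=wmodel()
for p in((118,73),(431,74),(114,40),(443,40),(140,258),(411,258)):print(p,tojig(onz(m,*p,40)).round(1))"
```

```text
(118, 73) [-42.3  -2. ]
(431, 74) [96.  -2.2]
(114, 40) [-42.2  11.2]
(443, 40) [99.4 11.5]
(140, 258) [-42.8 -90.9]
(411, 258) [ 97.1 -90.5]
```

{"fn": "step_arm", "kwargs": {
  "rows": "0.005 0 0 0 0 0 0.8; 0.005 0 0 0 0 0 0.8; 0.005 0 0 0 0 0 0.8; 0.005 0 0 0 0 0 0.8; 0.004 0 0 0 0 0 0.8; 0.0025 0 0 0 0 0 0.8; 0.0025 0 0 0 0 0 0.8; 0 0 0 0 0 0 0.8"
}}

```text
time: 9.25
position: [604.5, 12.9, 118.4]
eef_rot: [-0.001, 0.746, 0.666, -0.0]
ft_force: [0.0, 0.7, -0.4]
gripper_width: 0.799
grip_force: 0.1
```

{"fn": "step_arm", "kwargs": {
  "rows": "0.0015 0 0 0 0 0 0.8; 0.0015 0 0 0 0 0 0.8; 0.0015 0 0 0 0 0 0.8"
}}

```text
time: 9.55
position: [604.7, 14.2, 118.5]
eef_rot: [-0.001, 0.746, 0.666, -0.001]
ft_force: [-1.5, -1.8, 0.0]
gripper_width: 0.796
grip_force: 1.1
```

{"fn": "step_arm", "kwargs": {
  "rows": "0.0015 0 0 0 0 0 0.8; 0.0015 0 0 0 0 0 0.8; 0.0015 0 0 0 0 0 0.8"
}}

```text
time: 9.85
position: [604.7, 14.7, 118.5]
eef_rot: [0.0, 0.746, 0.666, -0.002]
ft_force: [-1.7, -6.1, 0.6]
gripper_width: 0.802
grip_force: 3.6
```

{"fn": "step_arm", "kwargs": {
  "rows": "0.0015 0 0 0 0 0 0.8; 0.0015 0 0 0 0 0 0.8; 0 0 0 0 0 0 0.8; 0 0 0 0 0 0 0.8"
}}

```text
time: 10.25
position: [604.6, 14.9, 118.5]
eef_rot: [0.001, 0.746, 0.666, -0.003]
ft_force: [-1.6, -8.0, 1.4]
gripper_width: 0.796
grip_force: 4.3
```

{"fn": "step_arm", "kwargs": {
  "rows": "0.0015 0 0 0 0 0 0.8; 0.0015 0 0 0 0 0 0.8; 0 0 0 0 0 0 0.8; 0 0 0 0 0 0 0.8; 0 0 0 0 0 0 0.8; 0 0 0 0 0 0 0.8; 0 0 0 0 0 0 0.8; 0 0 0 0 0 0 0.8; 0 0 0 0 0 0 0.8; 0 0 0 0 0 0 0.8; 0 0 0 0 0 0 0.8; 0 0 0 0 0 0 0.8"
}}

```text
time: 11.45
position: [604.7, 15.1, 118.5]
eef_rot: [0.001, 0.746, 0.666, -0.004]
ft_force: [-3.6, -10.2, 0.5]
gripper_width: 0.801
grip_force: 5.5
```

```bash
python3 -c "
from h import *
snap('wrist','w4');m=wmodel();o=get_obs();print(o['ft_force'],o['position'])"
```

```text
[ -3.77212082 -10.63695568   1.59204105] [604.67551033  15.06203684 118.55289932]
```

View pics/w4.png

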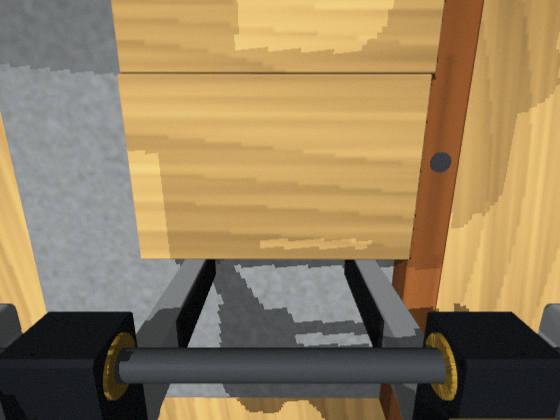

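The joint is closed along row 73 with about 10.6 N on it. There's a dark notch at (434,77), so I'll check flushness numerically from the left ends.

```bash
python3 - <<'E'
from h import *
im=cv2.imread('pics/w4.png');h=cv2.cvtColor(im,cv2.COLOR_BGR2HSV).astype(int)
m=wmodel()
for r in(50,56,62,68,78,84,90,96,120,180,240):
    s=h[r,:,1];l=100+np.argmax(np.convolve(s[100:160]>60,np.ones(4),'valid')==4)
    # right edge: hue/sat change to fence or dark
    v=h[r,:,2];hh=h[r,:,0];rr=390+np.argmax(np.convolve((v[390:460]<170),np.ones(3),'valid')==3)
    print(r,l,rr,tojig(onz(m,l,r,40)).round(2),tojig(onz(m,rr,r,40)).round(2))
print(im[70:82,424:444].mean(2).astype(int))
E
```

```text
50 117 437 [-41.18  20.45] [97.09 20.41]
56 118 437 [-41.08  18.07] [97.41 18.03]
62 119 436 [-40.98  15.66] [97.3  15.64]
68 119 435 [-41.31  13.24] [97.19 13.22]
78 118 431 [-42.32   9.14] [95.97  9.13]
84 118 430 [-42.67   6.65] [95.85  6.65]
90 119 430 [-42.57   4.14] [96.18  4.14]
96 120 429 [-42.47   1.6 ] [96.06  1.61]
120 123 426 [-42.53  -8.8 ] [96.03 -8.78]
180 131 419 [-42.45 -36.73] [ 96.18 -36.64]
240 138 411 [-42.86 -67.77] [ 95.85 -67.61]
[[141 145 145 145 144 143 145 142 147 144 145 118  90  89  93  88  89  85
   86  84]
 [127 129 132 130 131 129 131 130 131 127 129 100  92  88  87  88  89  86
   86  83]
 [ 96  97  98  98  96  98  99  97  95  95  93  80  87  90  89  91  87  86
   86  82]
 [ 75  78  77  76  76  76  67  65  61  60  56  82  86  90  86  88  86  89
   88  86]
 [134 134 135 132 134 134 133  83  45  40  38  85  89  87  86  88  90  85
   84  83]
 [155 156 155 154 153 156 157 113  51  38  36  83  89  89  91  90  87  89
   86  82]
 [148 146 146 147 146 150 150 118  53  37  35  83  86  91  86  89  87  85
   85  86]
 [144 146 146 144 149 146 148 104  47  35  39  62  85  88  86  90  88  87
   85  83]
 [146 145 145 147 145 149 145  96  47  40  39  40  83  90  89  89  85  90
   87  85]
 [145 147 145 146 146 146 142  84  44  69  67  69  84  89  87  89  87  85
   83  84]
 [146 146 147 148 146 146 138  76  68  83  89  90  88  88  88  86  89  86
   83  85]
 [146 145 150 145 144 149 135  87  84  87  92  91  87  90  90  88  88  84
   85  84]]
```

The panel is flush within about 1.3 mm, just short of the fence. I'll nudge it home from the near end with closed fingers, without turning the tool, then press again.

{"fn": "step_arm", "kwargs": {
  "rows": "-0.03 0 0 0 0 0 0.5; -0.01 0 -0.06 0 0 0 0; 0 0 -0.09 0 0 0 0; 0 -0.12 0 0 0 0 0; 0 -0.12 0 0 0 0 0; 0.09 -0.02 0 0 0 0 0; 0.08 0 0 0 0 0 0; 0 0 0 0 0 0 0; 0 0 0 0 0 0 0"
}}

```text
time: 12.4
position: [507.9, 82.6, 179.0]
eef_rot: [-0.001, 0.745, 0.667, 0.0]
ft_force: [-0.2, -0.0, 0.8]
gripper_width: 0.068
grip_force: 0.0
```

```bash
python3 -c "
from h import *
go(*jig(-57,-35),119,JY+np.pi/2);print(tojig(get_obs()['position']))"
```

```text
turn [-0.0015 -0.0017  0.0024] shift [-0.008   0.0438  0.15  ] t 12.4 F [-0.2 -0.   0.8] pos [507.9  82.6 179. ]
[-74.53606777 -31.81957175]
```

{"fn": "step_arm", "kwargs": {
  "rows": "-0.008 0 0.1 -0.0015 -0.0017 0.0024 0; 0 0 0.05 0 0 0 0; 0 0.02 0 0 0 0 0; 0 0.0175 0 0 0 0 0; 0 0 0 0 0 0 0; 0 0.005 0 0 0 0 0; 0 0.0025 0 0 0 0 0; 0 0.0025 0 0 0 0 0"
}}

```text
time: 13.2
position: [526.3, 76.6, 119.3]
eef_rot: [0.0, 0.746, 0.666, -0.0]
ft_force: [-1.5, 0.2, 0.5]
gripper_width: 0.003
grip_force: 0.8
```

{"fn": "step_arm", "kwargs": {
  "rows": "0 0.002 0 0 0 0 0; 0 0.002 0 0 0 0 0; 0 0.002 0 0 0 0 0"
}}

```text
time: 13.5
position: [527.8, 76.5, 118.6]
eef_rot: [-0.001, 0.746, 0.666, -0.001]
ft_force: [-5.1, 1.3, 3.4]
gripper_width: 0.003
grip_force: 2.8
```

{"fn": "step_arm", "kwargs": {
  "rows": "0 0.002 0 0 0 0 0; 0 0.002 0 0 0 0 0; 0 0 0 0 0 0 0"
}}

```text
time: 13.8
position: [528.1, 76.5, 118.6]
eef_rot: [-0.002, 0.746, 0.666, -0.003]
ft_force: [-8.8, 0.9, 7.5]
gripper_width: 0.002
grip_force: 4.4
```

{"fn": "step_arm", "kwargs": {
  "rows": "0 -0.03 0 0 0 0 0; 0 -0.01 -0.06 0 0 0 0.4; 0 0 -0.09 0 0 0 0.8; -0.09 0 0 0 0 0 0.8; -0.09 0 0 0 0 0 0.8; 0 0.12 0 0 0 0 0.8; 0 0.12 0 0 0 0 0.8; 0 0 0 0 0 0 0.8; 0 0 0 0 0 0 0.8"
}}

```text
time: 14.7
position: [601.9, -4.7, 177.3]
eef_rot: [-0.0, 0.746, 0.666, -0.001]
ft_force: [0.2, 0.2, 0.6]
gripper_width: 0.648
grip_force: 0.0
```

```bash
python3 -c "
from h import *
go(*jig(30,-92),119,JY+np.pi/2);print(tojig(get_obs()['position']))"
```

```text
turn [-0.0028  0.0012 -0.0028] shift [0.0402 0.0034 0.1457] t 14.7 F [0.2 0.2 0.6] pos [601.9  -4.7 177.3]
[  28.62390095 -108.0626208 ]
```

Now down and press again (contact expected at about jig y −89).

{"fn": "step_arm", "kwargs": {
  "rows": "0 0 0.09 -0.003 0.001 -0.003 0.8; 0 0 0.055 0 0 0 0.8; 0.02 0 0 0 0 0 0.8; 0.015 0 0 0 0 0 0.8; 0.005 0 0 0 0 0 0.8; 0.0025 0 0 0 0 0 0.8; 0.0025 0 0 0 0 0 0.8; 0.002 0 0 0 0 0 0.8"
}}

```text
time: 15.5
position: [604.0, 14.2, 121.5]
eef_rot: [0.001, 0.745, 0.667, 0.001]
ft_force: [0.1, -0.0, 0.0]
gripper_width: 0.8
grip_force: 0.0
```

{"fn": "step_arm", "kwargs": {
  "rows": "0.0015 0 0 0 0 0 0.8; 0.0015 0 0 0 0 0 0.8; 0 0 0 0 0 0 0.8"
}}

```text
time: 15.8
position: [604.0, 14.5, 121.1]
eef_rot: [0.001, 0.746, 0.666, 0.0]
ft_force: [-0.4, -3.3, 2.7]
gripper_width: 0.798
grip_force: 1.7
```

{"fn": "step_arm", "kwargs": {
  "rows": "0.002 0 0 0 0 0 0.8; 0.002 0 0 0 0 0 0.8; 0.0015 0 0 0 0 0 0.8; 0 0 0 0 0 0 0.8"
}}

```text
time: 16.2
position: [604.1, 15.0, 121.2]
eef_rot: [0.003, 0.746, 0.666, -0.001]
ft_force: [-1.9, -9.2, 2.8]
gripper_width: 0.796
grip_force: 4.2
```

{"fn": "step_arm", "kwargs": {
  "rows": "0.001 0 0 0 0 0 0.8; 0.001 0 0 0 0 0 0.8; 0 0 0 0 0 0 0.8; 0 0 0 0 0 0 0.8; 0 0 0 0 0 0 0.8; 0 0 0 0 0 0 0.8; 0 0 0 0 0 0 0.8; 0 0 0 0 0 0 0.8; 0 0 0 0 0 0 0.8; 0 0 0 0 0 0 0.8; 0 0 0 0 0 0 0.8; 0 0 0 0 0 0 0.8"
}}

```text
time: 17.4
position: [604.1, 15.1, 121.2]
eef_rot: [0.003, 0.746, 0.666, -0.002]
ft_force: [-1.7, -9.2, 3.1]
gripper_width: 0.798
grip_force: 5.0
```

```bash
cat >> h.py <<'E'
def flush(f):
    m=wmodel();h=cv2.cvtColor(snap('wrist',f),cv2.COLOR_RGB2HSV).astype(int);o=get_obs()
    for r in(50,56,62,68,78,84,90,120,180):
        s=h[r,:,1];l=100+np.argmax(np.convolve(s[100:160]>60,np.ones(4),'valid')==4)
        v=h[r,:,2];rr=390+np.argmax(np.convolve((v[390:460]<170),np.ones(3),'valid')==3)
        print(r,tojig(onz(m,l,r,40)).round(1),tojig(onz(m,rr,r,40)).round(1))
    print(o['time'],o['ft_force'],o['position'])
E
python3 -c "
from h import *
flush('w5')"
```

```text
50 [-41.1  20.8] [97.3 20.9]
56 [-41.4  18.3] [97.2 18.5]
62 [-41.3  15.9] [97.5 16. ]
68 [-41.2  13.4] [97.4 13.6]
78 [-41.3   9.3] [97.5  9.4]
84 [-41.2   6.8] [97.4  6.9]
90 [-41.1   4.2] [97.2  4.3]
120 [-41.   -8.9] [97.6 -8.8]
180 [-41.2 -37.2] [ 97.3 -37.2]
17.45 [-2.3532881  -9.169688    3.91719189] [604.11068431  15.1001065  121.18488818]
```

The panel is now flush to within 0.2 mm and has been pressed at 9 N for over a second. On to the weight.

{"fn": "step_arm", "kwargs": {
  "rows": "-0.03 0 0 0 0 0 0.8; -0.01 0 -0.1 0 0 0 0.8; 0 0 -0.12 0 0 0 0.8; 0 0 -0.12 0 0 0 0.8; 0 0 -0.12 0 0 0 0.8; 0 0 -0.12 0 0 0 0.8; 0 0 -0.06 0 0 0.06 0.8; 0 0 0 0 0 0.06 0.8; 0 0 0 0 0 0 0.8; 0 0 0 0 0 0 0.8"
}}

```text
time: 18.45
position: [601.8, 2.8, 375.3]
eef_rot: [-0.001, 0.775, 0.631, 0.0]
ft_force: [-0.1, 0.2, -1.0]
gripper_width: 0.799
grip_force: 0.0
```

```bash
python3 -c "
from h import *
go(480,-360,380,1.36)"
```

```text
turn [-0.0009 -0.0011  0.0085] shift [-0.9507 -0.1079 -0.0117] t 18.45 F [-0.1  0.2 -1. ] pos [601.8   2.8 375.3]
```

{"fn": "step_arm", "kwargs": {
  "rows": "-0.095 -0.011 -0.001 0 0 0.0085 0.8; -0.095 -0.011 -0.001 0 0 0 0.8; -0.095 -0.011 -0.001 0 0 0 0.8; -0.095 -0.011 -0.001 0 0 0 0.8; -0.095 -0.011 -0.001 0 0 0 0.8; -0.095 -0.011 -0.001 0 0 0 0.8; -0.095 -0.011 -0.001 0 0 0 0.8; -0.095 -0.011 -0.001 0 0 0 0.8; -0.095 -0.011 -0.001 0 0 0 0.8; -0.095 -0.01 -0.001 0 0 0 0.8; 0 0 0 0 0 0 0.8; 0 0 0 0 0 0 0.8"
}}

```text
time: 19.65
position: [479.0, -360.2, 378.7]
eef_rot: [-0.001, 0.778, 0.628, 0.001]
ft_force: [-0.5, 1.3, -0.2]
gripper_width: 0.801
grip_force: 0.0
```

```bash
python3 -c "
from h import *
import pickle
pickle.dump(wmodel(),open('m6.pkl','wb'));snap('wrist','w6');go(480,-360,380,1.36)"
```

```text
turn [-0.0001 -0.0029 -0.0015] shift [-0.0011  0.0017 -0.0019] t 19.7 F [ 0.3 -0.4  1. ] pos [ 479.4 -359.4  379.3]
```

View pics/w6.png

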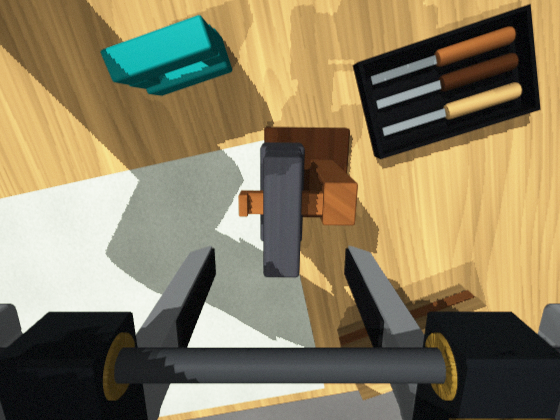

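The weight's rail runs from about row 144 to row 276 (columns 263–302), with the peg tip at (243,203) and the post at (340,200). The tool axes already look well aligned with the rail.

```bash
python3 - <<'E'
from h import *
import pickle
m=pickle.load(open('m6.pkl','rb'));t=camera_model('top');B=lambda x,y:(410+(x-500)*.3,180+y*.3)
for r in(144,150,155,158):
    a=onz(m,264,r,210);b=onz(m,263,276,210);print(r,a.round(1),b.round(1),np.linalg.norm(a-b).round(1),np.arctan2(*(a-b)[:2]).round(3))
print('width',np.linalg.norm(onz(m,263,270,210)-onz(m,299,270,210)))
# two-view height: -y corners
for w,q in(((299,276),(778,125)),((263,276),(775,167))):print(tri([ray(m,*w),ray(t,*B(*q))]).round(1))
im=cv2.cvtColor(cv2.imread('pics/w6.png'),cv2.COLOR_BGR2GRAY)
print(im[138:170,275].tolist(),im[268:282,280].tolist())
for r in(170,185,230,260,270):print(r,im[r,256:310].tolist())
E
```

```text
144 [ 480.7 -298.1  210. ] [ 456.1 -401.9  210. ] 106.7 0.232
150 [ 479.7 -302.3  210. ] [ 456.1 -401.9  210. ] 102.4 0.232
155 [ 478.9 -305.9  210. ] [ 456.1 -401.9  210. ] 98.7 0.233
158 [ 478.4 -308.   210. ] [ 456.1 -401.9  210. ] 96.5 0.233
width 29.38408537509928
[ 485.1 -411.5  206.2]
[ 456.4 -404.   211.3]
[49, 53, 50, 53, 49, 46, 48, 43, 47, 43, 39, 40, 48, 48, 44, 42, 45, 43, 49, 61, 65, 66, 67, 68, 67, 68, 71, 68, 72, 66, 71, 68] [83, 83, 83, 83, 78, 68, 44, 46, 44, 112, 151, 150, 155, 154]
170 [243, 242, 242, 240, 114, 65, 65, 53, 63, 69, 69, 68, 69, 69, 68, 66, 65, 68, 69, 71, 68, 69, 73, 69, 69, 66, 67, 68, 66, 69, 74, 72, 78, 84, 89, 88, 87, 84, 85, 88, 86, 89, 87, 76, 65, 49, 29, 22, 21, 23, 19, 24, 19, 26]
185 [242, 243, 243, 240, 117, 62, 67, 57, 77, 81, 90, 90, 92, 91, 88, 83, 90, 86, 85, 84, 88, 87, 89, 88, 84, 83, 87, 85, 86, 86, 85, 85, 88, 88, 87, 85, 87, 88, 85, 87, 87, 87, 83, 71, 57, 40, 33, 23, 17, 24, 20, 26, 25, 30]
230 [240, 242, 241, 241, 145, 88, 86, 64, 79, 83, 86, 91, 89, 89, 84, 90, 87, 85, 83, 87, 88, 90, 87, 86, 85, 79, 84, 83, 83, 91, 86, 89, 87, 83, 88, 89, 87, 84, 88, 86, 85, 80, 62, 56, 31, 29, 89, 111, 114, 118, 117, 117, 114, 107]
260 [148, 150, 147, 150, 149, 150, 151, 84, 79, 80, 87, 89, 92, 86, 89, 83, 86, 86, 85, 85, 85, 87, 88, 84, 86, 86, 86, 87, 87, 86, 83, 84, 85, 85, 84, 87, 87, 88, 85, 83, 80, 66, 54, 62, 193, 209, 210, 206, 204, 214, 213, 210, 205, 206]
270 [161, 161, 158, 157, 150, 152, 155, 94, 48, 48, 48, 49, 49, 49, 47, 47, 46, 48, 50, 46, 50, 47, 46, 84, 83, 83, 84, 85, 85, 85, 83, 85, 85, 84, 83, 87, 87, 84, 84, 80, 76, 68, 50, 109, 190, 196, 199, 206, 209, 204, 208, 209, 209, 207]
```

```bash
python3 - <<'E'
from h import *
import pickle
m=pickle.load(open('m6.pkl','rb'))
f=lambda u,v:onz(m,u,v,210)
L=[f(263.5,160),f(263,270)];R=[f(299.5,170),f(297.5,260)]
for a,b in(L,R):d=a-b;print('dir',np.arctan2(d[0],d[1]))
c=(f(264,156.5)+f(300,156.5)+f(263,276)+f(297.5,276))/4;print('center',c)
go(*c[:2],301,np.pi/2-0.22)
print(onz(m,243,203,178))
E
```

```text
dir 0.22933610218016018
dir 0.216814226075365
center [ 480.83095141 -357.32247489  210.        ]
turn [-0.0001 -0.0029  0.0103] shift [0.0059 0.0023 0.1956] t 19.7 F [ 0.3 -0.4  1. ] pos [ 479.4 -359.4  379.3]
[ 449.61405575 -345.88992722  178.        ]
```

{"fn": "step_arm", "kwargs": {
  "rows": "0.006 0.002 0 0 -0.003 0.012 0.65; 0 0 0.08 0 0 0 0.65; 0 0 0.08 0 0 0 0.65; 0 0 0.06 0 0 0 0.65; 0 0 0.03 0 0 0 0.65; 0 0 0 0 0 0 0.65; 0 0 0 0 0 0 0.65"
}}

```text
time: 20.4
position: [481.4, -357.5, 281.9]
eef_rot: [0.002, 0.781, 0.625, -0.0]
ft_force: [-0.0, 0.1, 0.4]
gripper_width: 0.649
grip_force: 0.0
```

```bash
python3 -c "
from h import *
go(480.8,-357.3,279.5,np.pi/2-0.222)"
```

```text
turn [0.0043 0.0038 0.0013] shift [ 0.0001 -0.0016  0.0059] t 20.4 F [-0.   0.1  0.4] pos [ 481.4 -357.5  281.9]
```

{"fn": "step_arm", "kwargs": {
  "rows": "0 -0.0015 0.006 0.004 0.003 0.001 0.5; 0 0 0 0 0 0 0.4; 0 0 0 0 0 0 0.3; 0 0 0 0 0 0 0.2; 0 0 0 0 0 0 0.1; 0 0 0 0 0 0 0; 0 0 0 0 0 0 0; 0 0 0 0 0 0 0",
  "grip_force": 35
}}

```text
time: 21.2
position: [480.6, -357.9, 278.7]
eef_rot: [0.0, 0.781, 0.624, -0.0]
ft_force: [2.0, -1.4, 1.2]
gripper_width: 0.315
grip_force: 35.0
```

{"fn": "step_arm", "kwargs": {
  "rows": "0 0 -0.015 0 0 0 0; 0 0 -0.02 0 0 0 0; 0 0 -0.012 0 0 0 0; 0 0 0 0 0 0 0; 0 0 0 0 0 0 0"
}}

```text
time: 21.7
position: [480.1, -357.7, 296.7]
eef_rot: [-0.001, 0.781, 0.624, -0.0]
ft_force: [1.0, 0.3, -5.4]
gripper_width: 0.319
grip_force: 35.0
```

{"fn": "step_arm", "kwargs": {
  "rows": "0 -0.03 0 0 0 0 0; 0 -0.05 0 0 0 0 0; 0 -0.05 0 0 0 0 0; 0 -0.05 0 0 0 0 0; 0 -0.04 0 0 0 0 0; 0 0 0 0 0 0 0; 0 0 -0.06 0 0 0 0; 0 0 -0.08 0 0 0 0; 0 0 -0.05 0 0 0 0; 0 0 0 0 0 0 0; 0 0 0 0 0 0 0"
}}

```text
time: 22.8
position: [394.6, -338.3, 372.6]
eef_rot: [-0.001, 0.781, 0.624, -0.0]
ft_force: [0.5, -0.1, -7.0]
gripper_width: 0.312
grip_force: 35.0
```

```bash
python3 -c "
from h import *
print(jig(30,10));go(*jig(29.5,10.5),370,JY+np.pi/2)"
```

```text
[616.42969653 112.48436577]
turn [-0.0018 -0.0004 -0.1408] shift [1.1832 0.4239 0.0064] t 22.8 F [ 0.5 -0.1 -7. ] pos [ 394.6 -338.3  372.6]
```

{"fn": "step_arm", "kwargs": {
  "rows": "0 0 0 0 0 -0.07 0; 0 0 0 -0.001 0 -0.07 0; 0.05 0.018 0 0 0 0 0; 0.09 0.032 0 0 0 0 0; 0.09 0.032 0 0 0 0 0; 0.09 0.032 0 0 0 0 0; 0.09 0.032 0 0 0 0 0; 0.09 0.032 0 0 0 0 0; 0.09 0.032 0 0 0 0 0; 0.09 0.032 0 0 0 0 0; 0.09 0.032 0 0 0 0 0; 0.09 0.032 0 0 0 0 0"
}}

```text
time: 24.0
position: [554.9, -8.7, 370.2]
eef_rot: [-0.002, 0.746, 0.666, -0.002]
ft_force: [0.6, -1.8, -5.8]
gripper_width: 0.315
grip_force: 35.0
```

{"fn": "step_arm", "kwargs": {
  "rows": "0.09 0.032 0 0 0 0 0; 0.09 0.032 0 0 0 0 0; 0.09 0.033 0 0 0 0 0; 0.05 0.018 0 0 0 0 0; 0 0 0 0 0 0 0; 0 0 0 0 0 0 0; 0 0 0 0 0 0 0"
}}

```text
time: 24.7
position: [614.6, 110.9, 371.7]
eef_rot: [-0.001, 0.746, 0.666, -0.001]
ft_force: [-0.6, 0.6, -4.6]
gripper_width: 0.315
grip_force: 35.0
```

```bash
python3 -c "
from h import *
go(*jig(29.5,10.5),240,JY+np.pi/2)"
```

```text
turn [-0.004   0.0011 -0.0022] shift [0.0057 0.0028 0.3292] t 24.7 F [-0.6  0.6 -4.6] pos [614.6 110.9 371.7]
```

{"fn": "step_arm", "kwargs": {
  "rows": "0.0055 0.003 0.06 -0.003 0.001 -0.002 0; 0 0 0.07 0 0 0 0; 0 0 0.07 0 0 0 0; 0 0 0.06 0 0 0 0; 0 0 0.03 0 0 0 0; 0 0 0.015 0 0 0 0; 0 0 0.01 0 0 0 0; 0 0 0 0 0 0 0; 0 0 0 0 0 0 0; 0 0 0 0 0 0 0"
}}

```text
time: 25.7
position: [617.0, 113.9, 248.5]
eef_rot: [0.001, 0.745, 0.667, 0.002]
ft_force: [0.3, 0.2, -5.7]
gripper_width: 0.317
grip_force: 35.0
```

```bash
python3 -c "
from h import *
go(*jig(29.5,10.5),233,JY+np.pi/2)"
```

```text
turn [ 0.0053 -0.002   0.0011] shift [-0.0024 -0.0023  0.0388] t 25.7 F [ 0.3  0.2 -5.7] pos [617.  113.9 248.5]
```

{"fn": "step_arm", "kwargs": {
  "rows": "-0.002 -0.002 0.005 0.003 -0.001 0 0; 0 0 0.005 0 0 0 0; 0 0 0.005 0 0 0 0; 0 0 0.004 0 0 0 0; 0 0 0.0025 0 0 0 0; 0 0 0.0025 0 0 0 0; 0 0 0.0025 0 0 0 0"
}}

```text
time: 26.4
position: [615.7, 113.1, 236.4]
eef_rot: [-0.0, 0.745, 0.667, -0.0]
ft_force: [0.6, 0.8, -5.8]
gripper_width: 0.314
grip_force: 35.0
```

{"fn": "step_arm", "kwargs": {
  "rows": "0 0 0.0015 0 0 0 0; 0 0 0.0015 0 0 0 0; 0 0 0.0015 0 0 0 0; 0 0 0.0015 0 0 0 0; 0 0 0 0 0 0 0"
}}

```text
time: 26.9
position: [615.6, 113.1, 234.0]
eef_rot: [-0.0, 0.745, 0.667, -0.0]
ft_force: [-0.0, -0.2, -5.3]
gripper_width: 0.313
grip_force: 35.0
```

{"fn": "step_arm", "kwargs": {
  "rows": "0 0 0.0015 0 0 0 0; 0 0 0.0015 0 0 0 0; 0 0 0 0 0 0 0"
}}

```text
time: 27.2
position: [615.7, 113.2, 233.8]
eef_rot: [-0.0, 0.745, 0.667, 0.0]
ft_force: [-1.5, -0.1, -1.0]
gripper_width: 0.314
grip_force: 35.0
```

{"fn": "step_arm", "kwargs": {
  "rows": "0 0 0.001 0 0 0 0; 0 0 0 0 0 0 0"
}}

```text
time: 27.4
position: [615.7, 113.3, 233.8]
eef_rot: [-0.0, 0.745, 0.667, 0.0]
ft_force: [-2.2, 0.8, 1.8]
gripper_width: 0.317
grip_force: 35.0
```

{"fn": "step_arm", "kwargs": {
  "rows": "0 0 0 0 0 0 0; 0 0 0 0 0 0 0.33; 0 0 0 0 0 0 0.36; 0 0 0 0 0 0 0.4; 0 0 0 0 0 0 0.5; 0 0 0 0 0 0 0.6; 0 0 0 0 0 0 0.6; 0 0 0 0 0 0 0.6",
  "grip_force": 5
}}

```text
time: 28.2
position: [615.7, 113.1, 232.4]
eef_rot: [-0.0, 0.745, 0.667, -0.0]
ft_force: [-0.1, 0.5, -0.6]
gripper_width: 0.603
grip_force: 0.0
```

{"fn": "step_arm", "kwargs": {
  "rows": "0 0 -0.02 0 0 0 0.6; 0 0 -0.06 0 0 0 0.6; 0 0 -0.1 0 0 0 0.6; 0 0 -0.1 0 0 0 0.6; 0 0 -0.1 0 0 0 0.6; 0 0 0 0 0 0 0.6; 0 0 0 0 0 0 0.6; 0 0 0 0 0 0 0.6"
}}

```text
time: 29.0
position: [615.6, 113.0, 382.9]
eef_rot: [-0.001, 0.745, 0.667, -0.001]
ft_force: [-0.3, -0.1, 0.9]
gripper_width: 0.599
grip_force: 0.0
```

```bash
python3 - <<'E'
from h import *
snap('wrist','w7');o=get_obs();print(o['time'],o['position'],o['ft_force'])
a=cv2.imread('pics/w7.png');snap('top','t7');b=cv2.imread('pics/t7.png')
x=np.zeros((420,800,3),np.uint8);x[:,:400]=a[:,80:480];x[:320,400:]=cv2.resize(b[125:255,195:355],(400,320));cv2.imwrite('pics/c7.png',x)
E
```

```text
29.05 [615.49607243 113.04925315 382.2341094 ] [ 0.37997189  0.56112125 -0.2522985 ]
```

View pics/c7.png

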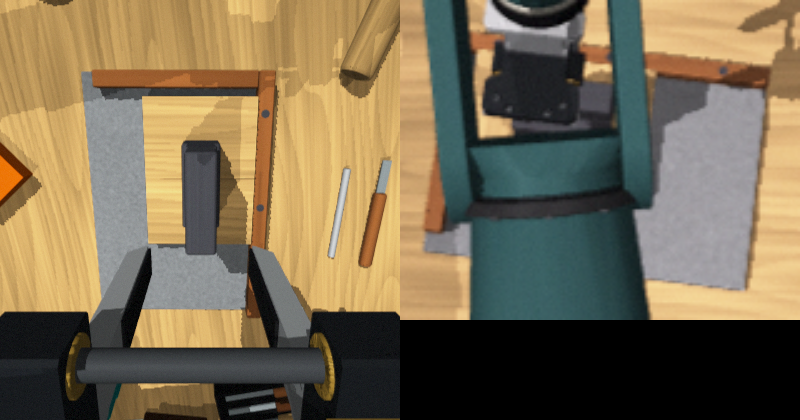

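The weight stands upright across the joint, centred (crop columns 182–220). The blank's edges line up and the gripper is clear above it.

```bash
python3 -c "
from station import *
print(close_job())"
```

```text
the job is handed in; nothing more can be done
None
```

I closed the blank: the ends measure flush within about 0.2 mm, and it was pressed at about 9–10 N for over a second. The weight stands released and upright across the middle of the joint, and I handed the job in at about 29 s; the hand-in returned no verdict.

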